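Screw the board clamp down with fingertip strokes

TASK

Clamp the chopping board: push the wings of the clamp's loose wing screw round clockwise (seen from above) with the fingertips, stroke after stroke, until the screw is fully home and its rubber foot presses on the board. Only push the wings, never pinch a wing between the fingers; do not lift or shift the board, leave the other things as they stand, and finish clear of everything.

Things in the scene. Friction and masses are not known exactly. Their poses are not given: they have to be found in the camera images.
- clamp: grey board clamp fixed to the worktop. Origin on the worktop exactly below the screw's vertical axis, z up. Base plate and column stand 45 to 113 mm from the axis on the -y side; from the column an arm (64 to 84 mm high) reaches along +y to a round boss (radius 20 mm, top at 86 mm) that carries the screw. The board lies under the boss and extends along +y.
- wing_screw (a joint): turn of the wing screw (rad), grows clockwise seen from above: 0 raised to 8.0 fully home (firm stop, hub on the boss); starts between 0 and 2.5. It sinks 10 mm a turn, has a steady friction of about 0.05 N m (1.5 N at 35 mm), stays where it is left and does not spin on. Its two opposite wings point along the clamp's yaw minus this value, and half a turn from that.
- screw_top (a point): point on the screw's axis level with the wings' top edge (122 mm above the worktop when home, 135 mm at joint 0). The two upright wings reach 45 mm from the axis (90 mm across both), are 8 mm thick in all and 30 mm tall, ending at this level; the black hub between them has a radius of 15 mm at its foot, 10 mm above.
- wing_drive: orange half (4 mm) of both wings' thickness: the faces that a fingertip pushes to turn the screw clockwise. Origin on the axis, 36 mm below the wings' top edge; turns with the screw, wings along its x axis.
- wing_back: black half (4 mm) of both wings' thickness, behind the orange one; it reaches 41 mm from the axis and is 3 mm lower. Pushing it turns the screw back. Fingers on the orange and the black side at once are a pinch. Same origin and axes as wing_drive.
- foot: round black rubber foot (30 mm across) under the screw, origin at the centre of its underside; sprung (2 N/mm), it meets the board about 2.5 rad before the screw is home and then presses with about 8 N.
- board: loose wooden chopping board, 230 x 320 x 22 mm, 1 kg, origin at the centre of its underside, long side along its y; one short edge lies under the clamp's screw.
- onion: red onion, 84 mm, lying on the board; origin at its underside
- lemon: yellow lemon, 78 x 55 x 56 mm, lying on the board; origin at its underside
- mug: white mug with dark dots, 82 mm across, 91 mm tall, standing left of the board; origin at its underside
- soup_tin: red food tin, 75 mm across, 110 mm tall, standing right of the clamp; origin at its underside
- pepper_jar: small spice jar with white cap, 41 mm across, 105 mm tall, right of the clamp; origin at its underside
- salt_mill: dark wooden mill, 58 mm across, 170 mm tall, right of the clamp; origin at its underside
Not all that is in view belongs to the job. What is shaped like the clamp but yellow is not meant.

How it is judged:
By the outcome, as a careful person would: the job done as asked, in the order asked, and still so for the second after the job is handed in, with the robot touching nothing.
It also fails if it takes over 54 s, if anything falls off the work surface, if the arm or the gripper's body presses on something with over 40 N, if the wrist force passes 120 N, or if a joint passes its speed limit or range.

ROBOT

A 6-joint arm with a two-finger parallel gripper is mounted at the origin on a cart in front of the work surface, level with it; the furniture and walls round the work are solid. World frame = base frame: x ahead of the robot, y to its left, z up, the work surface at z = 0. Lengths are in mm, angles in degrees, forces in N, time in s.
With the tool pointing down it reaches from about 350 to 850 mm from the base axis. Payload 8.1 kg.
Tool frame: the origin (TCP) lies between the finger pads; the fingertips stand 17 mm ahead of it and the grasp point (between the pads) lies 2 mm behind it; z points along the fingers, y is the line along which they close (so a half turn about z gives the same grasp; the last joint's range is limited). The gripper opens to 85 mm and grips with 20 to 120 N. Pads are 22 mm wide; open, the fingers measure 114 mm over their backs; the gripper's body (76 mm by 85 mm) begins 54 mm behind the grasp point. The pads swing forward as they close: fully open they stand 13 mm farther back than shut.
Start: joints at [64.091, 7.471, 85.268, -0, 87.261, -4.893], TCP at [215.157, 560.101, 248.292] pointing down, gripper open.
Joint ranges: [-169.43, 169.43], [-51.17, 129.36], [1.28, 143.12], [-76.62, 256.62], [0, 156.53], [-152.29, 152.29]. Speed limits (degrees/s): [136.94, 136.94, 159.86, 180, 180, 180].

INTERFACE

Orientations are given as [roll, pitch, yaw] about the fixed x, y, z axes, in that order (R = Rz(yaw) Ry(pitch) Rx(roll)).
In Python, from bench import sense, snapshot, hand_in, trace, place_of gives the robot as it stands.
- The arm moves only by the shell command python3 -m handwheel 'ROWS' [FORCE]. ROWS is JSON, a list of rows, each a list of 7 numbers: the opening, from -1 (shut) to 1 (fully open), then the shift along the tool's x, y, z in cm, then the turn, a rotation vector about the tool's x, y, z in rad. A call has 1 to 12 rows; each row shifts and turns the commanded pose from where the row before left it, along the tool's axes as they then stand; what a row does not reach is not made up. A row lasts 1/12 s, in which the tool goes at most 41.7 mm and 7.16 degrees, less where a joint would pass 70% of its speed; a pose out of reach is approached as far as the arm can. A call with a gripper value outside its range is refused whole. The fingers move at their own pace and stop on an object; FORCE is the grip in N (left out, the last holds). Time passes only in rows, so rows that do not move let the fingers close. It gives the time, the measured TCP pose, the force, the opening and the grip force at its end, in the units of the state.
- sense(): the state, without advancing time (a new reading comes with each control period).
- snapshot(name): name is "side" or "top" or "wrist"; returns a dict with "image" (480x640x3 uint8, red, green, blue), "intrinsics" (3x3 intrinsics, pixels), "R" (3x3) and "t" (3): a world point X has camera coordinates R X + t. Camera axes: x right, y down, z forward; pixel columns grow to the right and rows downward; lengths in mm; the calibration is good to about 2 mm. The wrist camera is an equidistant fisheye: a pixel r from the principal point sees the ray r / f radians off the axis. A picture is of the moment at which its call begins. There is no depth.
- hand_in(): hands the job in; it is judged then, once.
Trained networks look in a picture, given as the dict that the camera call returned (one of the last four; its "shot" number tells which), for a name from the list of things; names that differ only in an ending like _2 or _b are one class to them, and where a whole thing is asked for, a point or a joint stands for the part that bears it (a point fixed in the world has none). Each returns a list of dicts, best first, with "conf" (0 to 1); they miss things now and then, are a little off and sometimes report something else, mostly with a low value. They report only what shows in the picture. A call takes as long as a camera call. They do not tell look-alikes from the thing itself.
- trace(picture, query): "pixels" (480x640 bool, what is visible of it).
- place_of(picture, query): "location" ([x, y, z] in mm, in world coordinates, good to about 4 mm: a listed point, or the origin of a listed thing).
The state is a dict: "time": time; "joint_pos": joint angles; "qd": joint speeds; "joint_efforts": joint torques, N m; "tool_pos": TCP position; "tcp_rot": TCP orientation; "ft_force": force on the tool from outside, world axes, zero at the start; "wrist_torque": the same for the moment, N m; "finger_gap": finger opening in mm; "grip_force": force on a finger pad.
Only numpy, scipy, OpenCV 4.12 (cv2) and the standard library are available. Lean on these libraries where they do the work, as an engineer would, in place of code of your own. Each camera call takes 0.05 s, during which the arm holds its last target. There are 200 camera calls.

## Working session

There is one attempt and no reset: what is moved stays moved. The work goes in short steps, Python scripts to look and compute and a shell command to move; the robot and the scene stay as the last step left them, time stands still between calls to the robot, and variables do not carry over. Pictures are saved under pics/ and viewed, at most 10 in all, crops included, and the job is handed in when it is done.

```bash
mkdir -p pics; ls; python3 - <<'E'
from bench import *
import cv2
for n in ("top","side"):
    p=snapshot(n); cv2.imwrite(f"pics/{n}1.png",p["image"][:,:,::-1])
    for q in ("clamp","screw_top","foot","wing_drive","board","salt_mill","soup_tin","pepper_jar"):
        print(n,q,[(round(d["conf"],2),[round(v) for v in d["location"]]) for d in place_of(p,q)][:3])
    print(p["t"],p["R"].tolist())
s=sense();print(s["time"],s["tool_pos"],s["tcp_rot"],s["finger_gap"])
E
```

```text
pics
top clamp [(0.77, [445, 278, -2]), (0.75, [461, -185, -1]), (0.29, [374, -4, 16])]
top screw_top [(0.66, [448, 275, 135]), (0.5, [352, -625, 139]), (0.44, [458, -185, 132])]
top foot [(0.37, [354, -622, 32])]
top wing_drive [(0.53, [351, -623, 99]), (0.45, [448, 273, 99]), (0.38, [460, -182, 101])]
top board [(0.64, [450, -48, -1])]
top salt_mill [(0.85, [462, -422, 0])]
top soup_tin [(0.66, [515, -558, 2])]
top pepper_jar [(0.69, [365, -504, 0])]
[-103.51466713  443.36727841 1282.3338079 ] [[-0.0020264214746359946, -0.9995527902545767, 0.029834763453011042], [-0.9970539286269123, -0.0002680922996756776, -0.07670326939680616], [0.07667696541757049, -0.029902301262759765, -0.9966074931253247]]
side clamp [(0.89, [350, -623, 2]), (0.8, [448, 276, 0]), (0.74, [455, -182, 3])]
side screw_top [(0.67, [447, 271, 131]), (0.55, [356, -622, 136]), (0.47, [454, -182, 136])]
side foot [(0.56, [462, -185, 33]), (0.45, [352, -622, 30]), (0.44, [446, 276, 34])]
side wing_drive [(0.59, [348, -620, 96]), (0.58, [449, 272, 101]), (0.39, [459, -181, 105])]
side board [(0.55, [369, -508, -2])]
side salt_mill [(0.61, [462, -422, 1])]
side soup_tin [(0.75, [379, -10, 22]), (0.56, [515, -565, 2])]
side pepper_jar [(0.84, [363, -510, -4]), (0.46, [460, -183, 32])]
[ 389.56225678  216.07567529 1631.26401845] [[-0.9168062607005344, -0.39906458343029566, 0.014619801363501607], [-0.19828051425290133, 0.4231380229274393, -0.8841035296958512], [0.3466282129427849, -0.8134504728652276, -0.4670623193830015]]
0.9 [215.15887775 560.10761999 248.32158509] [ 1.79998440e+02 -2.26178503e-04  1.58982681e+02] 85.29505647931093
```

View pics/top1.png

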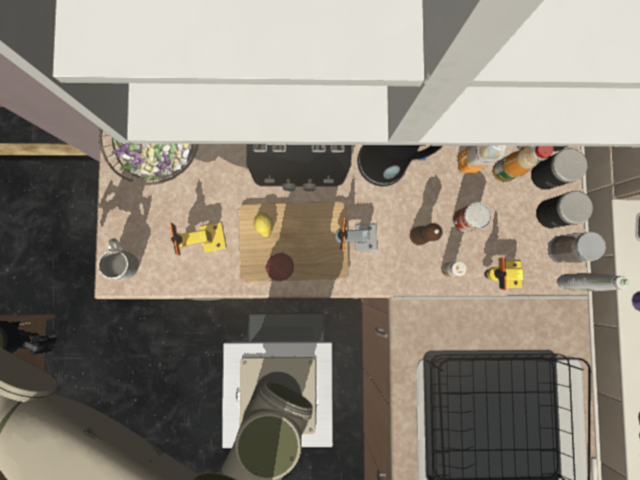

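View pics/side1.png

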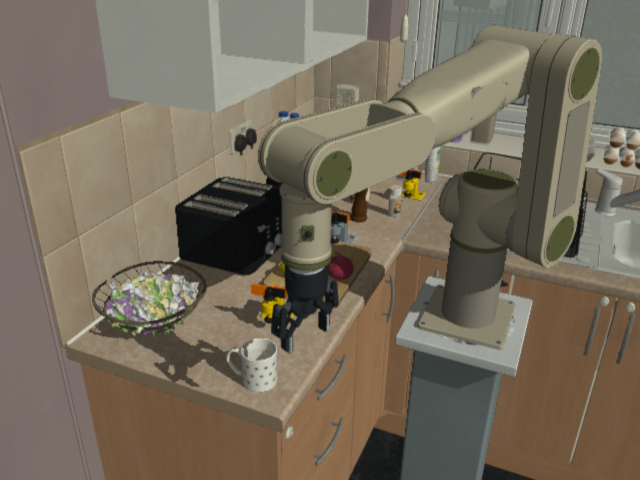

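Candidates for the clamp in the top picture:
- Grey clamp at (358,236), with its wings at (343,235). This fits the description.
- Yellow look-alike at (205,238).
- Yellow look-alike at (508,273).

I choose the grey one and will check it in a crop.

```bash
python3 - <<'E'
from bench import *
import cv2,numpy as np
p=snapshot("top"); im=p["image"]
c=im[205:265,300:400]
cv2.imwrite("pics/crop1.png",cv2.resize(c[:,:,::-1],None,fx=8,fy=8,interpolation=cv2.INTER_CUBIC)[:600,:800])
K=np.array(p["intrinsics"]);R=np.array(p["R"]);t=np.array(p["t"])
def ray(u,v,z):
    d=R.T@np.linalg.inv(K)@[u,v,1]; o=-R.T@t; return o+d*(z-o[2])/d[2]
def proj(X): 
    q=K@(R@np.array(X)+t); return q[:2]/q[2]
print(K[0,0],proj([459,-183,132]),proj([459,-183,86]),proj([459,-183,0]))
for q in("wing_drive","wing_back","clamp","screw_top"):
  for d in trace(p,q)[:4]:
    v,u=np.nonzero(d["pixels"]); 
    if len(u)>5:
        P=np.array([ray(a,b,125)[:2] for a,b in zip(u,v)]); w,V=np.linalg.eigh(np.cov(P.T))
        print(q,round(d["conf"],2),len(u),P.mean(0).round(1),P.min(0).round(),P.max(0).round(),np.degrees(np.arctan2(V[1,1],V[0,1])).round(1),np.sqrt(w).round(1))
E
```

```text
438.9935458531083 [342.64389002 233.20545971] [341.03188762 234.78983327] [338.31781471 237.45738843]
wing_drive 0.53 93 [ 361.8 -622.4] [ 307. -631.] [ 392. -613.] -171.6 [ 4.4 23.8]
wing_drive 0.39 37 [ 464.4 -185. ] [ 414. -188.] [ 493. -182.] 179.7 [ 2. 24.]
wing_drive 0.39 79 [433.4 267.8] [400. 255.] [487. 284.] -162.4 [ 2.9 27.2]
wing_back 0.65 44 [468.2 272.4] [454. 267.] [482. 278.] -168.0 [3.1 8.4]
wing_back 0.59 70 [ 325.1 -618.6] [ 310. -626.] [ 342. -611.] 175.2 [4.6 9.3]
wing_back 0.27 165 [ 454.3 -183.6] [ 414. -196.] [ 499. -171.] 174.6 [ 5.5 20.9]
clamp 0.82 813 [ 348.  -631.3] [ 307. -675.] [ 392. -571.] 90.0 [20.2 26.1]
clamp 0.8 1054 [447.  204.2] [403. 135.] [487. 284.] 91.1 [18.5 43.7]
clamp 0.57 897 [ 450.4 -225.7] [ 414. -275.] [ 490. -163.] 87.6 [19.2 32.1]
screw_top 0.77 279 [ 346.5 -619.1] [ 304. -632.] [ 392. -598.] -179.6 [ 8.1 22.9]
screw_top 0.63 228 [442.9 267.5] [400. 251.] [484. 284.] -166.7 [ 6.7 21.8]
screw_top 0.46 159 [ 455.4 -183.9] [ 414. -196.] [ 496. -171.] 175.1 [ 5.6 19.4]
```

View pics/crop1.png

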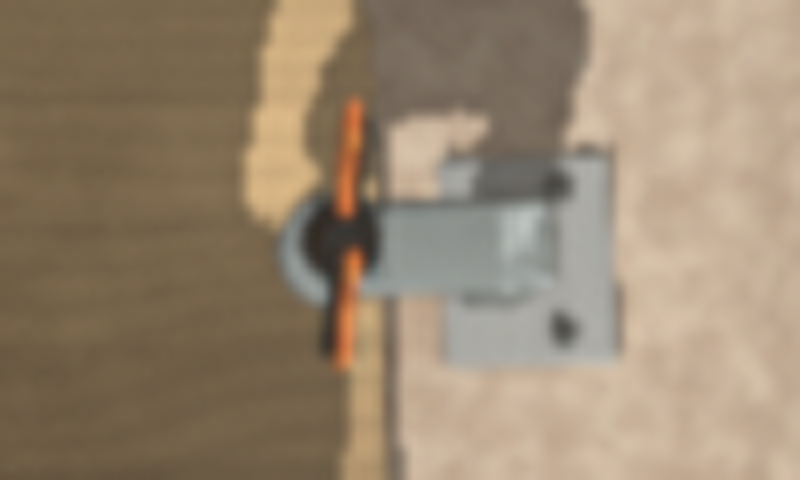

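The crop shows the grey clamp with its black hub at about (342,235). The orange wing faces run from (355,100) to (342,365), so the wings lie nearly along world x and the joint is close to 0. Orange is on the +y side of the far wing, which is the correct side to push clockwise. I will shut the fingers, square the tool up and swing over.

```bash
python3 -m handwheel '[[-1,0,0,0,0,0,-0.122],[-1,0,0,0,0,0,-0.122],[-1,0,0,0,0,0,-0.122],[-1,-1.4,-3.54,0,0,0,0],[-1,-1.4,-3.54,0,0,0,0],[-1,-1.4,-3.54,0,0,0,0],[-1,-1.4,-3.54,0,0,0,0],[-1,-1.4,-3.54,0,0,0,0],[-1,-1.4,-3.54,0,0,0,0],[-1,-1.4,-3.54,0,0,0,0],[-1,-1.4,-3.54,0,0,0,0],[-1,-1.4,-3.54,0,0,0,0]]' 40
python3 -m handwheel '[[-1,-1.4,-3.54,0,0,0,0],[-1,-1.4,-3.54,0,0,0,0],[-1,-1.4,-3.54,0,0,0,0],[-1,-1.4,-3.54,0,0,0,0],[-1,-1.4,-3.54,0,0,0,0],[-1,-1.4,-3.54,0,0,0,0],[-1,-1.4,-3.54,0,0,0,0],[-1,-1.4,-3.54,0,0,0,0],[-1,-1.4,-3.54,0,0,0,0],[-1,0,0,0,0,0,0],[-1,0,0,0,0,0,0]]'
python3 - <<'E'
from bench import *
import cv2
s=sense();print(s["joint_pos"])
p=snapshot("wrist"); cv2.imwrite("pics/w1.png",p["image"][:,:,::-1])
for q in ("screw_top","clamp","foot"):
    print(q,[(round(d["conf"],2),[round(v) for v in d["location"]]) for d in place_of(p,q)][:3])
E
```

```text
time: 2.15
tool_pos: [341.2, 239.8, 248.5]
tcp_rot: [180.0, 0.0, 180.0]
ft_force: [0.4, -0.1, -0.4]
finger_gap: 0.2
grip_force: 0.0
time: 3.07
tool_pos: [466.8, -79.1, 248.1]
tcp_rot: [180.0, -0.0, 179.7]
ft_force: [-0.6, 1.0, -0.5]
finger_gap: 0.0
grip_force: 0.0
[-1.58234562e+01 -1.24812897e+01  1.04663343e+02 -1.18642906e-04
  8.78605033e+01 -1.05563304e+02]
screw_top [(0.9, [457, -182, 136])]
clamp [(0.96, [449, 274, -1]), (0.88, [460, -178, 3])]
foot [(0.72, [457, -184, 100]), (0.72, [373, -13, 23]), (0.53, [456, -181, 34])]
```

View pics/w1.png

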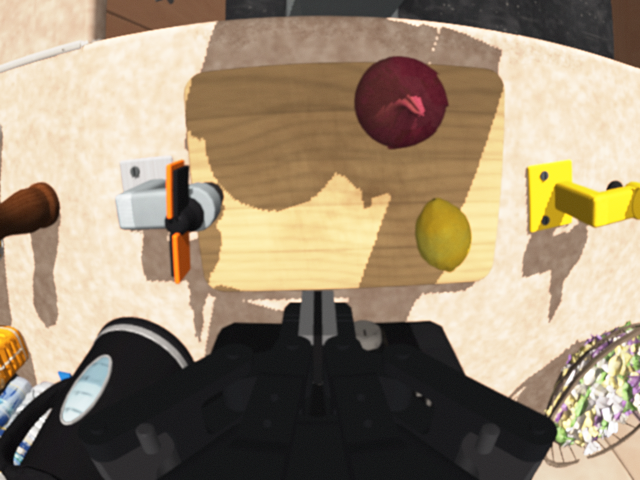

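The wrist view confirms the grey clamp: hub at (183,218), orange on the +y side of the near-bottom wing. The axis is at about (457.5,-183). Next I descend beside that wing and work out the circle steps.

```bash
python3 -m handwheel '[[-1,-0.7,-1.7,0,0,0,0],[-1,-0.7,-1.7,0.5,0,0,0],[-1,-0.7,-1.7,1.5,0,0,0],[-1,-0.7,-1.8,1.7,0,0,0],[-1,0,0,1.9,0,0,0],[-1,0,0,1.8,0,0,0],[-1,0,0,1.8,0,0,0],[-1,0,0,1.7,0,0,0],[-1,0,0,1.5,0,0,0],[-1,0,0,0,0,0,0],[-1,0,0,0,0,0,0]]'
python3 - <<'E'
from bench import *
import numpy as np
s=sense();p=s["tool_pos"];A=np.array([457.5,-183]);R=38
a=np.radians(40-10*np.arange(37));P=A+R*np.c_[np.cos(a),np.sin(a)]
print("to start",(-(P[0]-p[:2])[0]/10).round(2),((P[0]-p[:2])[1]/10).round(2))
D=np.diff(P,axis=0)/10*[-1,1]
for i in range(3): print(D[12*i:12*i+12].round(2).tolist())
E
```

```text
time: 4.18
tool_pos: [494.0, -144.9, 123.9]
tcp_rot: [180.0, -0.1, -179.9]
ft_force: [0.2, -0.1, 0.9]
finger_gap: -0.0
grip_force: 0.0
to start 0.74 -1.36
[[-0.38, -0.54], [-0.28, -0.6], [-0.17, -0.64], [-0.06, -0.66], [0.06, -0.66], [0.17, -0.64], [0.28, -0.6], [0.38, -0.54], [0.47, -0.47], [0.54, -0.38], [0.6, -0.28], [0.64, -0.17]]
[[0.66, -0.06], [0.66, 0.06], [0.64, 0.17], [0.6, 0.28], [0.54, 0.38], [0.47, 0.47], [0.38, 0.54], [0.28, 0.6], [0.17, 0.64], [0.06, 0.66], [-0.06, 0.66], [-0.17, 0.64]]
[[-0.28, 0.6], [-0.38, 0.54], [-0.47, 0.47], [-0.54, 0.38], [-0.6, 0.28], [-0.64, 0.17], [-0.66, 0.06], [-0.66, -0.06], [-0.64, -0.17], [-0.6, -0.28], [-0.54, -0.38], [-0.47, -0.47]]
```

```bash
python3 -m handwheel '[[-1,0.37,-0.68,0,0,0,0],[-1,0.37,-0.68,0,0,0,0],[-1,-0.38,-0.54,0,0,0,0],[-1,-0.28,-0.6,0,0,0,0],[-1,-0.17,-0.64,0,0,0,0],[-1,-0.06,-0.66,0,0,0,0],[-1,0.06,-0.66,0,0,0,0],[-1,0.17,-0.64,0,0,0,0],[-1,0.28,-0.6,0,0,0,0],[-1,0.38,-0.54,0,0,0,0],[-1,0,0,0,0,0,0]]'
python3 - <<'E'
from bench import *
import cv2
p=snapshot("wrist"); cv2.imwrite("pics/w2.png",p["image"][:,:,::-1])
E
```

```text
time: 5.1
tool_pos: [486.5, -210.0, 124.3]
tcp_rot: [-180.0, -0.0, 179.9]
ft_force: [-0.6, -0.6, -0.3]
finger_gap: -0.1
grip_force: 0.0
```

View pics/w2.png

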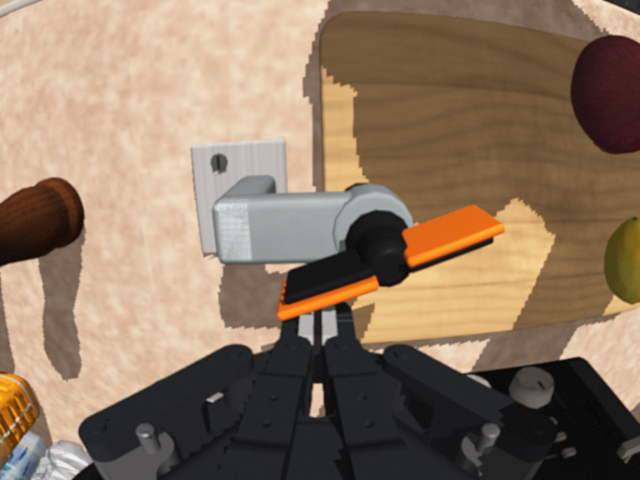

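The wing screw has turned about 65°, with the fingertips on the orange face at (315,312) and nothing pinched. I continue round.

```bash
python3 -m handwheel '[[-1,0.47,-0.47,0,0,0,0],[-1,0.54,-0.38,0,0,0,0],[-1,0.6,-0.28,0,0,0,0],[-1,0.64,-0.17,0,0,0,0],[-1,0.66,-0.06,0,0,0,0],[-1,0.66,0.06,0,0,0,0],[-1,0.64,0.17,0,0,0,0],[-1,0.6,0.28,0,0,0,0],[-1,0.54,0.38,0,0,0,0],[-1,0.47,0.47,0,0,0,0],[-1,0.38,0.54,0,0,0,0],[-1,0.28,0.6,0,0,0,0]]'
python3 -m handwheel '[[-1,0.17,0.64,0,0,0,0],[-1,0.06,0.66,0,0,0,0],[-1,-0.06,0.66,0,0,0,0],[-1,-0.17,0.64,0,0,0,0],[-1,-0.28,0.6,0,0,0,0],[-1,-0.38,0.54,0,0,0,0],[-1,-0.47,0.47,0,0,0,0],[-1,-0.54,0.38,0,0,0,0],[-1,0,0,0,0,0,0]]'
python3 - <<'E'
from bench import *
import cv2
p=snapshot("wrist"); cv2.imwrite("pics/w3.png",p["image"][:,:,::-1])
E
```

```text
time: 6.15
tool_pos: [421.8, -196.8, 124.3]
tcp_rot: [-180.0, -0.0, 179.9]
ft_force: [1.2, -2.1, -1.4]
finger_gap: 0.2
grip_force: 1.1
time: 6.9
tool_pos: [440.0, -150.4, 124.2]
tcp_rot: [180.0, 0.0, -180.0]
ft_force: [0.3, -0.1, -0.7]
finger_gap: 0.1
grip_force: 0.0
```

View pics/w3.png

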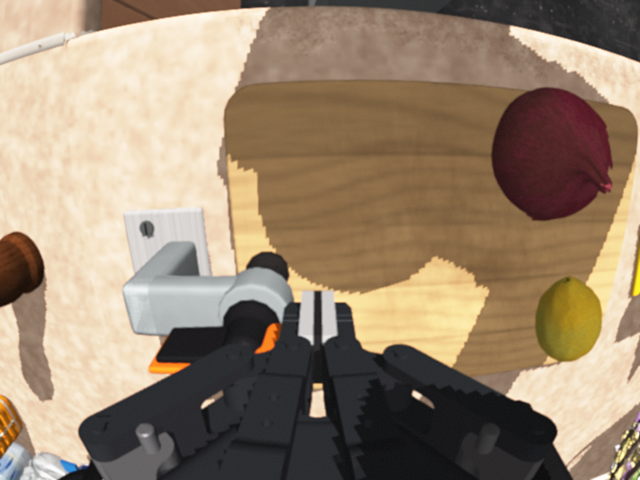

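The finger is now at 118° about the axis and still behind an orange face; the opposite wing shows at (195,350), also turning. I continue to about -400°.

```bash
python3 -m handwheel '[[-1,-0.6,0.28,0,0,0,0],[-1,-0.64,0.17,0,0,0,0],[-1,-0.66,0.06,0,0,0,0],[-1,-0.66,-0.06,0,0,0,0],[-1,-0.64,-0.17,0,0,0,0],[-1,-0.6,-0.28,0,0,0,0],[-1,-0.54,-0.38,0,0,0,0],[-1,-0.47,-0.47,0,0,0,0]]'
python3 -m handwheel '[[-1,-0.38,-0.54,0,0,0,0],[-1,-0.28,-0.6,0,0,0,0],[-1,-0.17,-0.64,0,0,0,0],[-1,-0.06,-0.66,0,0,0,0],[-1,0.06,-0.66,0,0,0,0],[-1,0.17,-0.64,0,0,0,0],[-1,0.28,-0.6,0,0,0,0],[-1,0.38,-0.54,0,0,0,0],[-1,0,0,0,0,0,0]]'
python3 - <<'E'
from bench import *
import cv2
p=snapshot("wrist"); cv2.imwrite("pics/w4.png",p["image"][:,:,::-1])
E
```

```text
time: 7.62
tool_pos: [488.0, -160.1, 124.3]
tcp_rot: [180.0, 0.0, 180.0]
ft_force: [-1.9, 1.2, 0.2]
finger_gap: 0.0
grip_force: 0.9
time: 8.37
tool_pos: [486.5, -210.1, 124.5]
tcp_rot: [-180.0, 0.0, 179.9]
ft_force: [0.2, 0.3, 0.6]
finger_gap: 0.2
grip_force: 0.0
```

View pics/w4.png

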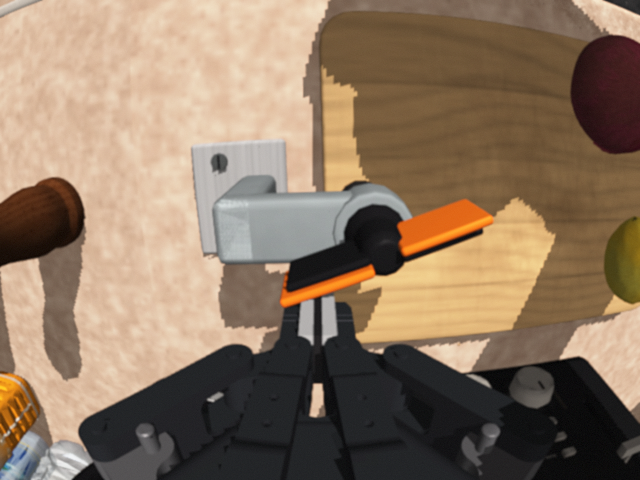

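One full turn is done, and the screw sits visibly lower. Now I take smaller steps towards the stop and watch the force.

```bash
python3 -m handwheel '[[-1,0.23,-0.23,0,0,0,0],[-1,0.24,-0.23,0,0,0,0],[-1,0.27,-0.19,0,0,0,0],[-1,0.27,-0.19,0,0,0,0],[-1,0,0,0,0,0,0]]'
python3 -m handwheel '[[-1,0.15,-0.07,0,0,0,0],[-1,0.15,-0.07,0,0,0,0],[-1,0,0,0,0,0,0]]'
python3 -m handwheel '[[-1,0.15,-0.07,0,0,0,0],[-1,0.15,-0.06,0,0,0,0],[-1,0,0,0,0,0,0]]'
```

```text
time: 8.83
tool_pos: [476.6, -217.4, 124.3]
tcp_rot: [-180.0, -0.0, 179.9]
ft_force: [1.7, 0.7, 0.6]
finger_gap: -0.1
grip_force: 0.0
time: 9.08
tool_pos: [473.9, -218.6, 124.3]
tcp_rot: [-180.0, -0.0, 180.0]
ft_force: [0.8, -0.2, -0.4]
finger_gap: 0.2
grip_force: 0.1
time: 9.33
tool_pos: [470.9, -219.9, 124.3]
tcp_rot: [-180.0, 0.0, 180.0]
ft_force: [1.3, 1.1, -0.3]
finger_gap: -0.1
grip_force: 0.6
```

```bash
python3 -m handwheel '[[-1,0.15,-0.05,0,0,0,0],[-1,0.15,-0.04,0,0,0,0],[-1,0,0,0,0,0,0]]'
python3 -m handwheel '[[-1,0.15,-0.03,0,0,0,0],[-1,0.15,-0.02,0,0,0,0],[-1,0,0,0,0,0,0]]'
python3 -m handwheel '[[-1,0.15,-0.01,0,0,0,0],[-1,0.15,0,0,0,0,0],[-1,0,0,0,0,0,0]]'
```

```text
time: 9.58
tool_pos: [469.3, -220.3, 124.6]
tcp_rot: [180.0, 0.2, 180.0]
ft_force: [9.2, 3.2, -3.2]
finger_gap: -0.2
grip_force: 4.2
time: 9.83
tool_pos: [468.4, -220.3, 124.9]
tcp_rot: [180.0, 0.5, 180.0]
ft_force: [21.0, 4.4, -9.2]
finger_gap: -0.4
grip_force: 9.7
time: 10.08
tool_pos: [467.6, -220.2, 125.3]
tcp_rot: [180.0, 0.7, 180.0]
ft_force: [32.4, 6.5, -15.4]
finger_gap: 0.3
grip_force: 15.3
```

It is firmly at the stop: the force rises to 32 N with almost no movement. I back off the face and then lift clear.

```bash
python3 -m handwheel '[[-1,-0.5,0,0,0,0,0],[-1,-0.8,0,0,0,0,0],[-1,-1,0,0,0,0,0],[-1,-0.5,0,0,0,0,0],[-1,0,0,-1.5,0,0,0],[-1,0,0,-2,0,0,0],[-1,0,0,-2.5,0,0,0],[-1,0,0,-2.5,0,0,0],[-1,0,2,-2.5,0,0,0],[-1,0,3,-1,0,0,0],[-1,0,3,0,0,0,0],[-1,0,0,0,0,0,0]]'
python3 - <<'E'
from bench import *
import cv2
p=snapshot("wrist"); cv2.imwrite("pics/w5.png",p["image"][:,:,::-1])
for q in ("screw_top","board","foot"):
    print(q,[(round(d["conf"],2),[round(v) for v in d["location"]]) for d in place_of(p,q)][:2])
E
```

```text
time: 11.08
tool_pos: [490.8, -137.9, 245.7]
tcp_rot: [179.9, 0.1, -179.9]
ft_force: [-0.0, 0.8, -0.3]
finger_gap: -0.2
grip_force: 0.0
screw_top [(0.95, [453, -182, 122]), (0.37, [447, -46, -2])]
board [(0.97, [444, -48, -3]), (0.33, [497, 41, 22])]
foot []
```

View pics/w5.png

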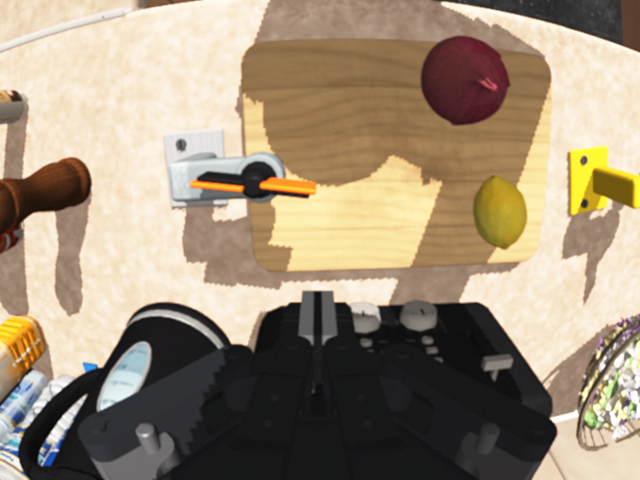

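The picture shows the wings at (190,183)–(315,187), the screw top at 122 mm (home height), the board, onion and lemon unmoved, and the gripper clear. I hand in.

```bash
python3 -c "
from bench import hand_in
print(hand_in())"
```

```text
the job is handed in; nothing more can be done
None
```

The wing screw was pushed clockwise to its firm stop (screw top measured at 122 mm, its home height), the board looked unmoved, the arm finished clear, and the job was handed in at about 11 s of the 54 s allowed; no verdict was returned.

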